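# Load the sample carrier and hold it up level

### The job

Stand the squat canister and the slimmer oil bottle upright, side by side, in the empty wide well of the sample carrier, whose other well already holds three vials. Then pick the loaded carrier up by its handle bar and finish while still holding it, level and motionless, about 15 cm above the bench with all five containers standing in it. Leave the other things on the bench where they are and do not tip the carrier.

Things in the scene. Friction and masses are not known exactly. Their poses are not given: they have to be found in the camera images.
- carrier: Loose grey plastic carrier tray, 187 x 80 mm, about 0.28 kg. Origin: on its underside, straight below the handle bar; z up, y along the bar; its -x side, with the wide well, looks roughly to the robot at the start. Walls 3 mm thick, tops 14 mm above the underside. Narrow well (three vials): inner x +56.5 to +83.5, y -37 to +37 mm. Between the wells a solid bridge 14 mm high, under the handle.
- wide_well (a point): Centre of the floor of the empty wide well, 4 mm above the carrier's underside and 76 mm to the -x side of the handle; axes as the carrier's. Inside it is 44 mm (x) by 74 mm (y) and 10 mm deep.
- carrier_handle: The carrier's rigid, fixed handle: two flat straps, 16 mm wide in x, at y = +/-41.5 mm, up to 64 mm above the carrier's underside, and a black grip bar between them. Same frame as the carrier.
- handle_mid (a point): Centre of the handle bar, 58 mm above the carrier's underside; the bar is 80 mm long (y), 16 mm wide (x), 14 mm tall. The bar's underside is 37 mm above the bridge; the containers, 56 mm high when in their wells, stand no nearer than 54 mm to the bar's centre line in x. Grip it across x, at its middle; the loaded carrier's centre of mass lies within about 10 mm of it along the bar.
- canister_mid (a point): Closed round canister, black with a grey screw cap: 35 mm diameter up to 30 mm, cap 37 mm diameter above; 52 mm tall, 0.05 to 0.1 kg, standing loose. The point is its centre, 26 mm above its underside; z is its axis. Hold it by its upper half: fingertips lower than 12 mm above its underside would meet the well's wall.
- oil_bottle_mid (a point): Small round oil bottle, 50 mm tall: body 26 mm diameter up to 36 mm, cap 16 mm diameter above; 0.02 to 0.045 kg, standing loose. The point is its centre, 25 mm above its underside; z is its axis. Hold it with the fingertips at least 12 mm above its underside. One of bottle and canister starts left and the other right of the carrier's front.
- vial_0_mid (a point): Sample vial with blue cap, 24 mm diameter, 50 mm tall, standing in the narrow well; the point is its centre. Leave it there.
- vial_1_mid (a point): Sample vial with green cap, same size, in the middle of the narrow well; the point is its centre. Leave it there.
- vial_2_mid (a point): Sample vial with white cap, same size, in the narrow well; the point is its centre. Leave it there.
- eraser: Bystander: eraser, 19 x 42 x 12 mm, lying at the left front. Origin at its underside.
- cover_slips: Bystander: small flat box, 31 x 31 x 14 mm. Origin at its underside.
- forceps: Bystander: forceps lying near the front edge, 132 mm long in y, 9 mm high. Origin at its underside.
- tally_counter: Bystander: white hand counter, 29 x 42 x 45 mm, at the right. Origin at its underside.
- timer: Bystander: bench timer, 64 x 64 x 20 mm, at the right. Origin at its underside.
- petri_bench: Bystander: clear dish, 93 mm diameter, 15 mm high, at the left beside the lamp. Origin at its underside. Beside it, fixed, stands a microscope (about x 0.54 to 0.82, y 0.06 to 0.24 in the robot's frame, 350 mm tall, eyepieces at its front edge 290 to 350 mm up): keep arm and gripper clear of it, passing in front of it.
- dropper_1: Bystander: dropper bottle, 33 mm diameter, 106 mm tall, at the right rear. Origin at its underside.

How it is judged:
On the way:
1. canister and oil bottle stand upright in the wide well, the carrier still on the bench with its vials (x of canister_mid in the frame of carrier between -0.091 and -0.061 m and y of canister_mid in the frame of carrier between -0.03 and 0.03 m and z of canister_mid in the frame of carrier between 0.02 and 0.036 m and angle between each of canister_mid, oil_bottle_mid's own z axis and vertical below 0.15 rad and x of oil_bottle_mid in the frame of carrier between -0.091 and -0.061 m and y of oil_bottle_mid in the frame of carrier between -0.03 and 0.03 m and z of oil_bottle_mid in the frame of carrier between 0.02 and 0.036 m and x of vial_0_mid in the frame of carrier between 0.06 and 0.08 m and y of vial_0_mid in the frame of carrier between -0.036 and 0.036 m and z of vial_0_mid in the frame of carrier between 0.02 and 0.036 m and x of vial_1_mid in the frame of carrier between 0.06 and 0.08 m and y of vial_1_mid in the frame of carrier between -0.036 and 0.036 m and z of vial_1_mid in the frame of carrier between 0.02 and 0.036 m and x of vial_2_mid in the frame of carrier between 0.06 and 0.08 m and y of vial_2_mid in the frame of carrier between -0.036 and 0.036 m and z of vial_2_mid in the frame of carrier between 0.02 and 0.036 m and height (world z) of carrier below 0.006 m), for 0.2 s.
At the end, for the whole second after the job is handed in: Fingers hold the carrier by its handle (over 2 N), underside 8 to 25 cm up, level within 0.12 rad, under 0.03 m/s and 0.15 rad/s; canister and oil bottle stand on the floor of the wide well (7 mm, 0.15 rad), the three vials stand in the narrow well (x of canister_mid in the frame of carrier between -0.091 and -0.061 m and y of canister_mid in the frame of carrier between -0.03 and 0.03 m and z of canister_mid in the frame of carrier between 0.02 and 0.036 m and angle between each of canister_mid, oil_bottle_mid's own z axis and vertical below 0.15 rad and x of oil_bottle_mid in the frame of carrier between -0.091 and -0.061 m and y of oil_bottle_mid in the frame of carrier between -0.03 and 0.03 m and z of oil_bottle_mid in the frame of carrier between 0.02 and 0.036 m and x of vial_0_mid in the frame of carrier between 0.06 and 0.08 m and y of vial_0_mid in the frame of carrier between -0.036 and 0.036 m and z of vial_0_mid in the frame of carrier between 0.02 and 0.036 m and x of vial_1_mid in the frame of carrier between 0.06 and 0.08 m and y of vial_1_mid in the frame of carrier between -0.036 and 0.036 m and z of vial_1_mid in the frame of carrier between 0.02 and 0.036 m and x of vial_2_mid in the frame of carrier between 0.06 and 0.08 m and y of vial_2_mid in the frame of carrier between -0.036 and 0.036 m and z of vial_2_mid in the frame of carrier between 0.02 and 0.036 m and height (world z) of carrier between 0.08 and 0.25 m and angle between carrier's own z axis and vertical below 0.12 rad and linear speed of carrier below 0.03 m/s and angular speed of carrier below 0.15 rad/s and contact force between the fingers and carrier_handle above 2 N); the arm keeps its last pose, push and grip.
It fails at once if a bystander is shifted by more than 30 mm (distance of any of eraser, cover_slips, forceps, tally_counter, timer, petri_bench, dropper_1 from where it was at the start of the episode above 0.03 m).
It fails at once if the carrier is tipped by more than 0.35 rad (20 degrees) (angle between carrier's own z axis and vertical above 0.35 rad).
It also fails if it takes over 58 s, if anything falls off the work surface, if the arm or the gripper's body presses on something with over 40 N, if the wrist force passes 120 N, or if a joint passes its speed limit or range.

### The arm

A 7-joint arm with a two-finger parallel gripper is mounted at the origin on a cart in front of the work surface, level with it; the furniture and walls round the work are solid. World frame = base frame: x ahead of the robot, y to its left, z up, the work surface at z = 0. Lengths are in m, angles in rad, forces in N, time in s.
With the tool pointing down it reaches from about 0.4 to 0.85 m from the base axis. Payload 4.5 kg.
Tool frame: the origin (TCP) lies midway between the tips of the shut fingers; the grasp point (between the pads) lies 19 mm behind it (manip.hold_point_z is the distance from the TCP to the grasp point, in m); z points along the fingers, y is the direction in which the jaws open and shut (so a half turn about z gives the same grasp; the last joint's range is limited). The gripper opens to 85 mm and grips with 20 to 120 N. Pads are 22 mm wide; open, the fingers measure 114 mm over their backs; the gripper's body (76 mm by 85 mm) begins 54 mm behind the grasp point. The pads swing forward as they close: fully open they stand 13 mm farther back than shut.
Start: joints at [1.206, 0.689, -0.195, 1.565, 0.157, 0.902, -0.215], TCP at [0.243, -0.576, 0.231] pointing down, gripper open.
Joint ranges: [-3.01, 3.01], [-0.46, 2.08], [-1.47, 1.51], [0.13, 2.56], [-1, 4.14], [0.04, 2.09], [-2.66, 2.66]. Speed limits (rad/s): [2.57, 2.57, 3.14, 3.14, 3.14, 3.14, 3.14].

### API

Orientations are given as a rotation vector (axis times angle).
In Python, from workcell import manip gives the robot as it stands. The module is installed in compiled form; this text tells all that it offers.
- The arm moves only by the tool jog_arm, never from a script. Its argument "rows" is a list of rows, each an object with "linear": the shift along the tool's x, y, z in cm, a list of three; "dr": the turn, a rotation vector about the tool's x, y, z in rad, a list of three. A call has 1 to 5 rows; each row is the pose to reach, as a shift and turn from the pose measured when the call began, along the tool's axes at that moment; what a row does not reach only later rows make up. A row lasts 1/8 s, in which the tool goes at most 62.5 mm and 10.7 degrees, less where a joint would pass 70% of its speed; a pose out of reach is approached as far as the arm can. A call with a gripper value outside its range is refused whole. "grip" is the opening, from 0 (shut) to 1 (fully open), set as the call begins (left out, the last holds). The fingers move at their own pace and stop on an object; "grip_force" is the grip in N (left out, the last holds). Time passes only in rows, so rows that repeat a pose let the fingers close. It gives the time, the measured TCP pose, the force and the opening at its end, in the units of the state.
- manip.get_obs(): the state, without advancing time (a new reading comes with each control period).
- manip.snapshot(name): name is "scene" or "top"; returns a dict with "image" (420x560x3 uint8, red, green, blue), "fx", "fy", "cx", "cy" (pixels), "T" (4x4, takes a point from camera to world coordinates). Camera axes: x right, y down, z forward; pixel columns grow to the right and rows downward; lengths in m; the calibration is good to about 2 mm. A picture is of the moment at which its call begins. There is no depth.
- manip.hand_in(): hands the job in, once; it reports no verdict.
The state is a dict: "time": time; "qpos": joint angles; "qvel": joint speeds; "tau": joint torques, N m; "tool_pos": TCP position; "eef_rot": TCP orientation; "force": force on the tool from outside, world axes, zero at the start; "moment": the same for the moment, N m; "gripper_width": opening from 0.0 (shut) to 1.0 (fully open).
Only numpy, scipy, OpenCV 4.12 (cv2) and the standard library are available. Lean on these libraries where they do the work, as an engineer would, in place of code of your own. Each camera call takes 0.05 s, during which the arm holds its last target.

## Working session

There is one attempt and no reset: what is moved stays moved. The work goes in short steps, Python scripts to look and compute and a tool call to move; the robot and the scene stay as the last step left them, time stands still between calls to the robot, and variables do not carry over. Pictures are saved under pics/ and viewed, and the job is handed in when it is done.

Besides the shell and the picture viewer there is one more tool, called after "Request:" as name([rows], argument=value, ...), one row to a line, values as JSON. jog_arm: Moves the arm, as the interface text tells. Its arguments: {"type":"object","properties":{"rows":{"type":"array"},"grip":{"type":"number"},"grip_force":{"type":"number"}},"required":["rows"]}

```bash
mkdir -p pics; ls
python3 - <<'E'
from workcell import manip
import cv2
print(manip.get_obs(), manip.hold_point_z)
for n in("scene","top"):
    s=manip.snapshot(n); cv2.imwrite(f"pics/{n}0.png",s["image"][:,:,::-1]); print(n,s["fx"],s["fy"],s["cx"],s["cy"],s["T"])
E
```

```text
pics
{'time': 0.0, 'qpos': array([ 1.20578961,  0.68999583, -0.19451901,  1.56636434,  0.15729651,
        0.9025022 , -0.21513099]), 'qvel': array([ 5.17908989e-05,  2.65124630e-03, -1.68018354e-03, -9.74177428e-04,
       -9.40173133e-04,  7.90946701e-04,  1.31815342e-03]), 'tau': array([ 9.15306391e-04, -5.39603877e+01, -1.26637269e+00, -1.58539045e+01,
        9.09261871e-03,  9.50495945e-03,  1.83902660e-05]), 'tool_pos': array([ 0.24239785, -0.57536162,  0.23047138]), 'eef_rot': array([-3.07754950e+00, -6.22031053e-01,  7.83787559e-04]), 'force': array([ 0.09549949, -0.14755349, -0.00489335]), 'moment': array([ 0.00064275,  0.0308508 , -0.05305674]), 'gripper_width': 0.9976692487185979} 0.0187
scene 515.94011341666 515.94011341666 288.77627145473406 207.40965732116723 [[-0.75335132 -0.35347238  0.55454402 -0.25218298]
 [-0.65749805  0.42097885 -0.62487849  0.77569524]
 [-0.01257401 -0.83536464 -0.54955237  0.84901265]
 [ 0.          0.          0.          1.        ]]
top 534.7586586312765 534.7586586312765 281.8981799876031 222.26018771112754 [[-0.02071432 -0.98390408  0.17749278  0.29252636]
 [-0.99974577  0.02196591  0.00508919 -0.12104615]
 [-0.00890607 -0.17734223 -0.98410894  1.38304933]
 [ 0.          0.          0.          1.        ]]
```

View pics/top0.png

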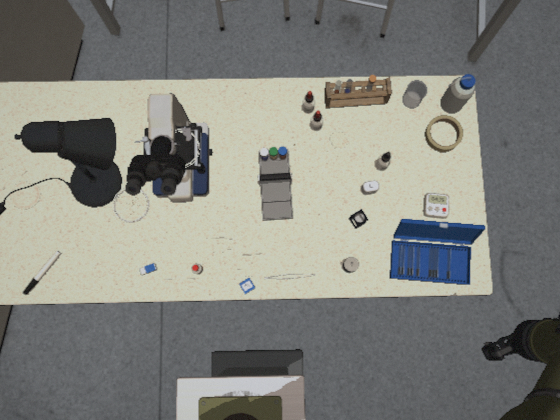

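View pics/scene0.png

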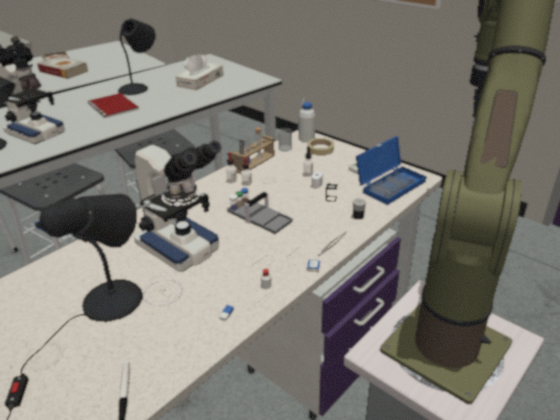

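Top view: carrier at about (276,185), canister at (350,264), and red-capped bottle at (197,268). The vials are at (264–283,153). I'll zoom in next.

Run:
```python
import cv2,numpy as np
a=cv2.imread("pics/top0.png")
def c(x,y,w,h,k): return cv2.resize(a[y:y+h,x:x+w],None,fx=k,fy=k,interpolation=cv2.INTER_CUBIC)
o=np.zeros((600,800,3),np.uint8)
o[:600,:480]=c(250,140,60,75+0,8)[:600]
o[:280,500:780]=c(330,244,40,40,7)
o[300:580,500:780]=c(177,248,40,40,7)
cv2.imwrite("pics/zoom0.png",o)
```

```text
(no output)
```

View pics/zoom0.png

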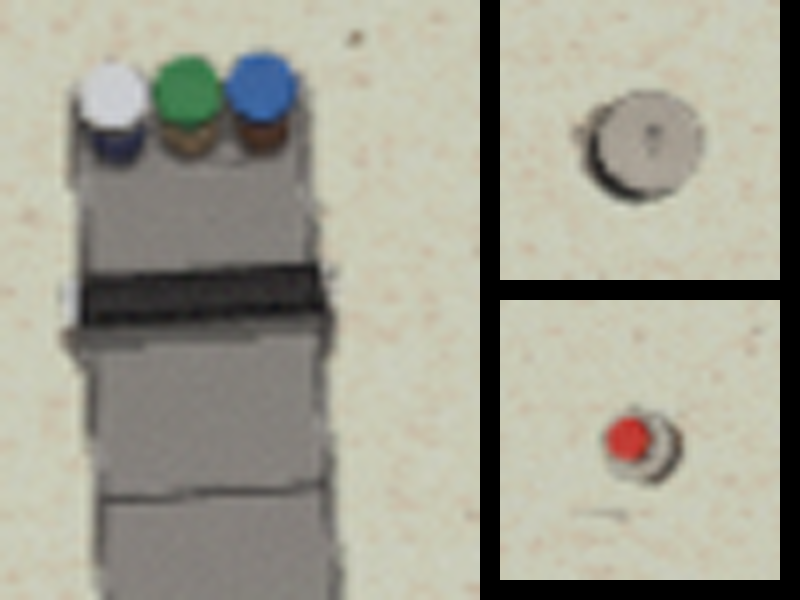

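Zoomed: white, green and blue caps in a row, the black bar below them, and the wide well at the bottom. Next I'll measure with masks.

```bash
cat > h.py <<'E'
import cv2,numpy as np
from workcell import manip
from scipy.spatial.transform import Rotation as R
def ray(s,u,v,z):
    d=s["T"][:3,:3]@np.array([(u-s["cx"])/s["fx"],(v-s["cy"])/s["fy"],1.]);o=s["T"][:3,3]
    return o+d*(z-o[2])/d[2]
def proj(s,p):
    q=s["T"][:3,:3].T@(np.array(p)-s["T"][:3,3]);return q[0]/q[2]*s["fx"]+s["cx"],q[1]/q[2]*s["fy"]+s["cy"]
def blob(m,x0,y0,x1,y1,k=1):
    z=np.zeros(m.shape,np.uint8);z[y0:y1,x0:x1]=m[y0:y1,x0:x1]
    n,l,st,c=cv2.connectedComponentsWithStats(z)
    i=1+np.argmax(st[1:,4]);return c[i],st[i],(l==i).astype(np.uint8)
def togo(p,yaw=None):
    "shift in tool axes (cm) to bring TCP to p; and the turn so tool y has world heading yaw, pointing down"
    o=manip.get_obs();r=R.from_rotvec(o["eef_rot"]);d=r.inv().apply(np.array(p)-o["tool_pos"])*100
    dr=None
    if yaw is not None:
        best=None
        for a in (yaw,yaw+np.pi):
            y=np.array([np.cos(a),np.sin(a),0]);z=np.array([0,0,-1.]);x=np.cross(y,z)
            rv=(r.inv()*R.from_matrix(np.c_[x,y,z])).as_rotvec()
            if best is None or np.linalg.norm(rv)<np.linalg.norm(best):best=rv
        dr=best
    print("lin cm",d.round(2),"dr",None if dr is None else dr.round(3))
E
python3 - <<'E'
from h import *
s=manip.snapshot("top");im=s["image"].astype(int);r,g,b=im[...,0],im[...,1],im[...,2]
hsv=cv2.cvtColor(s["image"],cv2.COLOR_RGB2HSV);H,S,V=[hsv[...,i].astype(int) for i in range(3)]
c,st,_=blob(((r-g>60)&(r-b>60)).astype(np.uint8),180,255,215,285);print("bottle",c,st,ray(s,*c,.05))
# canister cap: grey (less saturated/darker than bench), not black
p=im[250:282,335:368].astype(int)
print(im[264,340:364].tolist())
for n,m in (("blue",(b-r>50)),("green",(g-r>40)),("white",(V>195)&(S<25)&(b>195))):
    c,st,_=blob(m.astype(np.uint8),255,142,292,163);print(n,c,st,ray(s,*c,.054))
bar=(V<70)
c,st,m=blob(bar.astype(np.uint8),255,165,297,190);print("bar",c,st,ray(s,*c,.063))
rect=cv2.minAreaRect(np.argwhere(m)[:,::-1].astype(np.float32));print(rect,[ray(s,*q,.065)[:2].round(4).tolist() for q in cv2.boxPoints(rect)])
E
```

```text
bottle [194.78571429 267.5       ] [192 265   6   6  28] [0.42297747 0.1058451  0.05      ]
[[178, 173, 157], [149, 140, 125], [104, 97, 89], [53, 51, 47], [136, 131, 121], [166, 159, 148], [166, 159, 148], [164, 157, 146], [170, 162, 150], [170, 163, 151], [158, 151, 142], [148, 142, 131], [146, 139, 129], [156, 147, 138], [164, 155, 143], [165, 158, 146], [164, 158, 146], [165, 158, 148], [156, 151, 138], [183, 184, 169], [201, 203, 186], [204, 204, 187], [199, 197, 177], [199, 197, 176]]
blue [282.23214286 150.48214286] [278 147   9   8  56] [ 0.72092925 -0.1189474   0.054     ]
green [272.91836735 150.75510204] [269 147   8   8  49] [ 0.72076231 -0.09483179  0.054     ]
white [263.675 151.025] [261 148   7   7  40] [ 0.72059929 -0.07089532  0.054     ]
bar [274.76097561 176.65853659] [260 173  31   8 205] [ 0.64904557 -0.09848473  0.063     ]
((274.858642578125, 176.59654235839844), (6.8117547035217285, 30.065675735473633), 86.633544921875) [[0.6562, -0.0602], [0.659, -0.1367], [0.6412, -0.1373], [0.6383, -0.0609]]
```

Run:
```python
from h import *
s=manip.snapshot("top");im=s["image"].astype(int)
k=6
up=cv2.resize(s["image"],None,fx=k,fy=k,interpolation=cv2.INTER_CUBIC).astype(int)
def upc(c): return (c[0]+.5)/k-.5,(c[1]+.5)/k-.5
m=((up[...,0]>110)&(up[...,0]<181)).astype(np.uint8)
m=cv2.morphologyEx(m,cv2.MORPH_OPEN,np.ones((15,15),np.uint8))
c,st,l=blob(m,336*k,250*k,366*k,280*k);(cc,rr)=cv2.minEnclosingCircle(np.argwhere(l)[:,::-1].astype(np.float32))
print("can",upc(c),upc(cc),rr/k,ray(s,*upc(c),.052),ray(s,*upc(cc),.052),(2*rr/k)*1.33/s["fx"])
# bottle body+cap all: 
r,g,b=[up[...,i] for i in range(3)]
c,st,l=blob(((r-g>50)).astype(np.uint8),185*k,258*k,207*k,280*k);print("bottle",upc(c),st/k,ray(s,*upc(c),.05))
# tray front
t=((r<165)).astype(np.uint8)
c,st,l=blob(t,250*k,184*k,305*k,225*k)
rows=[]
for v in range(192*k,215*k,6):
    x=np.nonzero(l[v])[0];rows.append((v,x.min(),x.max()))
rows=np.array(rows)
# use far left/right wall outer top edges? report world at z=.014
L=np.array([ray(s,*upc((a[1],a[0])),.014)[:2] for a in rows]);Rr=np.array([ray(s,*upc((a[2],a[0])),.014)[:2] for a in rows])
for q in (L,Rr):
    f=np.polyfit(q[:,0],q[:,1],1);print("side yaw",np.arctan(f[0]),q[0],q[-1],np.polyval(f,.60))
cols=[]
for u in range(266*k,288*k,6):
    y=np.nonzero(l[:,u])[0];cols.append(ray(s,*upc((u,y.max())),.014)[:2])
cols=np.array(cols);f=np.polyfit(cols[:,1],cols[:,0],1);print("front",-np.arctan(f[0]),cols[[0,-1]],np.polyval(f,-.1))
cv2.imwrite("pics/m.png",l[184*k:225*k,250*k:305*k]*255)
# scene check
s2=manip.snapshot("scene");a=s2["image"]
for n,p in (("bot",(.423,.106,.05)),("can",(.42,-.267,.052)),("bar",(.648,-.0985,.065)),("grn",(.7208,-.0948,.054))): print(n,proj(s2,p))
cv2.imwrite("pics/s_zoom.png",cv2.resize(a[170:300,210:390],None,fx=4.4,fy=4.4,interpolation=cv2.INTER_CUBIC)[:,:,::-1])
```

```text
can (np.float64(351.2144349332518), np.float64(263.7878834199531)) (350.7987467447917, 264.0540771484375) 8.278350830078125 [ 0.4236292  -0.28464835  0.052     ] [ 0.42298749 -0.28358513  0.052     ] 0.04117822657489908
bottle (np.float64(194.8305109922757), np.float64(267.3868092691622)) [192.16666667 264.66666667   6.33333333   6.33333333 187.        ] [0.42325824 0.10573535 0.05      ]
side yaw 0.044410088510394845 [ 0.62268725 -0.0578731 ] [ 0.56361686 -0.06230248] -0.05980581867654278
side yaw 0.05284204021730011 [ 0.62084457 -0.13848537] [ 0.56181868 -0.14231044] -0.1403764482891595
front 0.043016011585408714 [[ 0.54527118 -0.07159553]
 [ 0.54801975 -0.12634807]] 0.5467899327387796
bot (np.float64(264.36959471455253), np.float64(268.92099078248276))
can (np.float64(355.53132962409353), np.float64(203.6151804650738))
bar (np.float64(256.0950399717515), np.float64(196.48107833084873))
grn (np.float64(237.65363034664492), np.float64(191.71267049828936))
```

View pics/s_zoom.png

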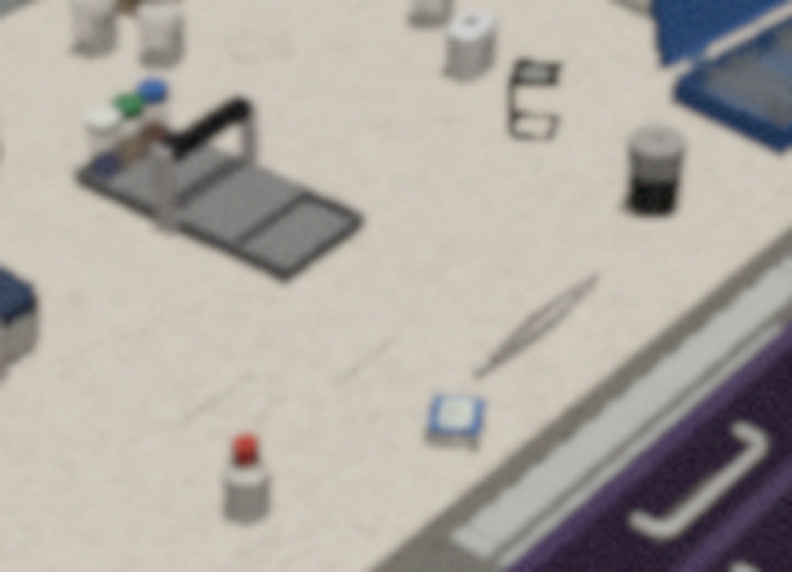

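Scene view agrees: the red cap is at about (265.7,269) against a predicted (264.4,268.9), and the canister cap is at about (359,201). Carrier estimate: handle (0.6485,-0.098), yaw ≈0.045, with the bar, side and front edges consistent to about 1 mm.

Run:
```python
from h import *
s=manip.snapshot("scene");print(proj(s,(.4226,-.2843,.052)))
print(R.from_rotvec(manip.get_obs()["eef_rot"]).as_matrix().round(3))
togo((.4226,-.2843,.15),.045)
```

```text
(np.float64(358.27125335538585), np.float64(200.77689947975793))
[[ 0.922  0.388 -0.   ]
 [ 0.388 -0.922  0.001]
 [-0.    -0.001 -1.   ]]
lin cm [ 27.91 -19.87   8.11] dr [-1.000e-03 -0.000e+00 -1.217e+00]
```

Request:
jog_arm([
  {"linear": [4.5, -3, 0], "dr": [0, 0, -0.17]},
  {"linear": [9, -6.3, 0], "dr": [0, 0, -0.34]},
  {"linear": [13.5, -9.5, 0], "dr": [0, 0, -0.51]},
  {"linear": [18, -12.8, 1], "dr": [0, 0, -0.68]},
  {"linear": [22.5, -16, 3], "dr": [0, 0, -0.85]},
], grip=0.8)

```text
time: 0.92
tool_pos: [0.3892, -0.34, 0.2016]
eef_rot: [2.542, 1.842, 0.002]
force: [1.2, -0.8, -1.3]
gripper_width: 0.802
```

Run:
```python
from h import *
o=manip.get_obs();print(o["time"],o["tool_pos"],o["qpos"],o["gripper_width"])
togo((.4226,-.2843,.10),.045)
```

```text
0.925 [ 0.38923923 -0.3399785   0.20164171] [ 0.87827992  0.61074076 -0.39927619  1.91753125  0.3616107   0.68121298
 -0.05662742] 0.8022391730699908
lin cm [ 6.33  1.41 10.17] dr [ 0.002  0.001 -0.362]
```

Request:
jog_arm([
  {"linear": [3, 0.7, 3], "dr": [0, 0, -0.15]},
  {"linear": [6.3, 1.4, 6], "dr": [0, 0, -0.3]},
  {"linear": [6.3, 1.4, 10.2], "dr": [0, 0, -0.362]},
  {"linear": [6.3, 1.4, 10.2], "dr": [0, 0, -0.362]},
])

```text
time: 1.42
tool_pos: [0.4207, -0.2836, 0.0977]
eef_rot: [-2.168, -2.269, 0.002]
force: [-0.4, -0.3, -0.2]
gripper_width: 0.798
```

Run:
```python
from h import *
togo((.4226,-.2843,.019),.045)
s=manip.snapshot("top");a=s["image"][220:300,300:400]
cv2.imwrite("pics/t1.png",cv2.resize(a,None,fx=7,fy=7)[:,:,::-1])
```

```text
lin cm [-0.09  0.21  7.87] dr [-0.003 -0.001  0.001]
```

View pics/t1.png

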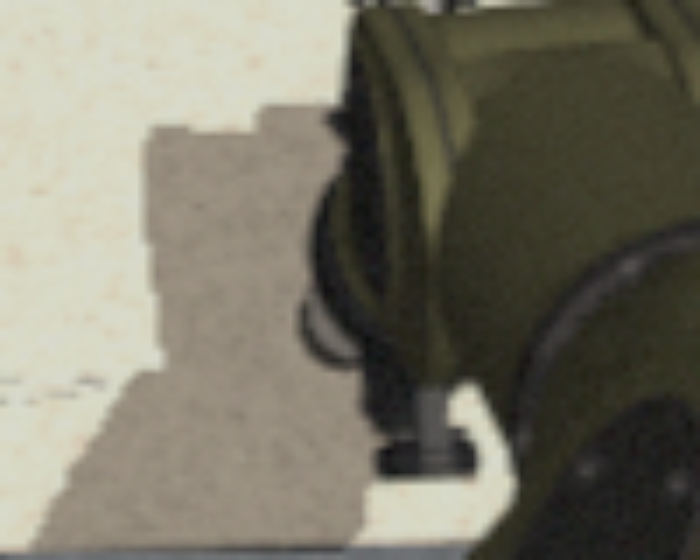

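The top view is mostly blocked by the wrist. The finger can be seen in front of the canister at crop (425,450), and the canister edge at (325,340). Descending.

Request:
jog_arm([
  {"linear": [-0.1, 0.2, 3], "dr": [0, 0, 0]},
  {"linear": [-0.1, 0.2, 6], "dr": [0, 0, 0]},
  {"linear": [-0.1, 0.2, 7.9], "dr": [0, 0, 0]},
  {"linear": [-0.1, 0.2, 7.9], "dr": [0, 0, 0]},
])

```text
time: 1.98
tool_pos: [0.4239, -0.2864, 0.0209]
eef_rot: [2.174, 2.267, -0.002]
force: [-0.0, 0.1, 0.3]
gripper_width: 0.802
```

Run:
```python
from h import *
togo((.4226,-.2843,.019),.045)
s=manip.snapshot("scene");a=s["image"][130:230,300:430]
cv2.imwrite("pics/s2.png",cv2.resize(a,None,fx=6,fy=6)[:,:,::-1])
```

```text
lin cm [ 0.21 -0.12  0.19] dr [-0.     0.002 -0.003]
```

View pics/s2.png

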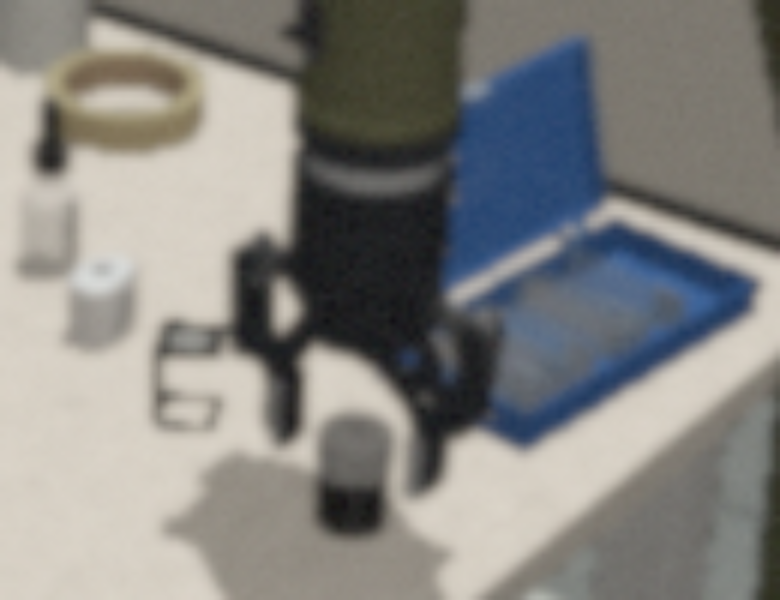

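Fingers straddle the canister: tips at crop (285,440) and (420,490), canister axis at x≈355. Centring slightly, then closing.

Request:
jog_arm([
  {"linear": [0.2, -0.1, 0.5], "dr": [0, 0, 0]},
  {"linear": [0.2, -0.1, 0.5], "dr": [0, 0, 0]},
])

```text
time: 2.28
tool_pos: [0.4235, -0.2848, 0.0172]
eef_rot: [2.172, 2.265, -0.0]
force: [0.4, 0.1, -0.0]
gripper_width: 0.803
```

Request:
jog_arm([
  {"linear": [0, 0, 0], "dr": [0, 0, 0]},
  {"linear": [0, 0, 0], "dr": [0, 0, 0]},
  {"linear": [0, 0, 0], "dr": [0, 0, 0]},
  {"linear": [0, 0, 0], "dr": [0, 0, 0]},
  {"linear": [0, 0, 0], "dr": [0, 0, 0]},
], grip=0.0, grip_force=30)

```text
time: 2.9
tool_pos: [0.4235, -0.285, 0.0177]
eef_rot: [2.172, 2.264, -0.001]
force: [-1.1, 0.9, 6.0]
gripper_width: 0.429
```

Run:
```python
from h import *
o=manip.get_obs();print(o["tool_pos"],o["gripper_width"],.085*o["gripper_width"])
togo((.5725,-.12,.10),.045)
s=manip.snapshot("scene");a=s["image"][130:230,300:430]
cv2.imwrite("pics/s3.png",cv2.resize(a,None,fx=6,fy=6)[:,:,::-1])
```

```text
[ 0.42350271 -0.28496392  0.01769038] 0.4293724298537575 0.036496656537569394
lin cm [15.84 15.59 -8.25] dr [ 0.002  0.003 -0.003]
```

View pics/s3.png

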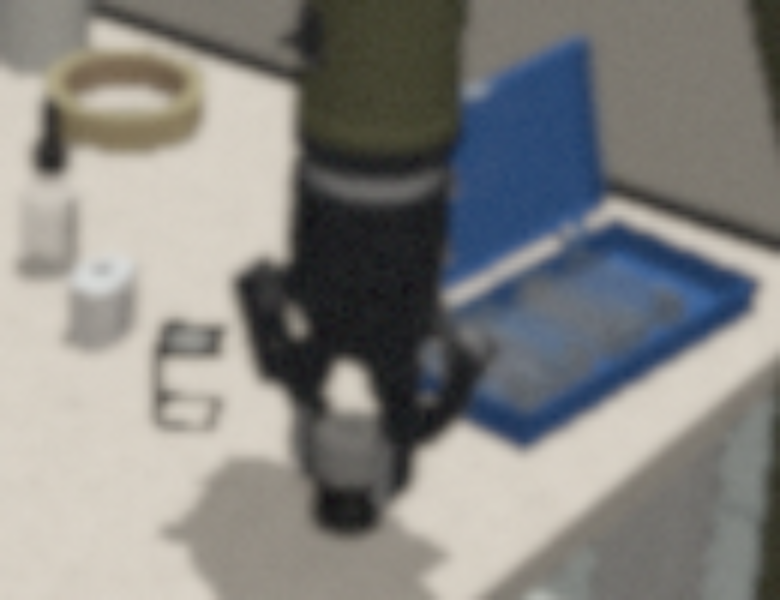

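Gripped at an opening of 36.5 mm, which is the cap diameter. Lifting and carrying.

Request:
jog_arm([
  {"linear": [0, 0, -3], "dr": [0, 0, 0]},
  {"linear": [0, 0, -6.5], "dr": [0, 0, 0]},
  {"linear": [2, 2, -8.2], "dr": [0, 0, 0]},
  {"linear": [5, 5, -8.2], "dr": [0, 0, 0]},
  {"linear": [8.5, 8.5, -8.2], "dr": [0, 0, 0]},
])

```text
time: 3.58
tool_pos: [0.5049, -0.1964, 0.0998]
eef_rot: [2.174, 2.262, -0.002]
force: [0.2, 0.3, 0.6]
gripper_width: 0.43
```

Run:
```python
from h import *
togo((.5734,-.1200,.09),.045)
```

```text
lin cm [7.37 7.14 0.97] dr [ 0.002  0.004 -0.006]
```

Request:
jog_arm([
  {"linear": [3, 3, 0], "dr": [0, 0, 0]},
  {"linear": [6, 5.8, 0.5], "dr": [0, 0, 0]},
  {"linear": [7.4, 7.1, 1], "dr": [0, 0, 0]},
  {"linear": [7.4, 7.1, 1], "dr": [0, 0, 0]},
  {"linear": [7.4, 7.1, 1], "dr": [0, 0, 0]},
])

```text
time: 4.2
tool_pos: [0.5713, -0.1221, 0.0893]
eef_rot: [2.177, 2.26, -0.007]
force: [-0.8, -0.1, -1.0]
gripper_width: 0.432
```

Run:
```python
from h import *
togo((.5734,-.1200,.045),.045)
s=manip.snapshot("scene");a=s["image"][120:250,210:380]
cv2.imwrite("pics/s4.png",cv2.resize(a,None,fx=4.6,fy=4.6)[:,:,::-1])
```

```text
lin cm [0.23 0.23 4.43] dr [-0.001  0.006 -0.008]
```

View pics/s4.png

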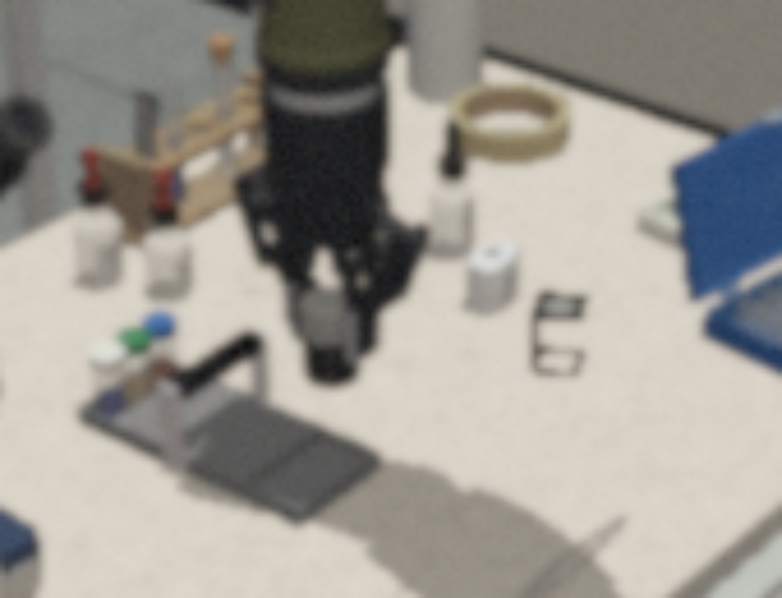

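Canister is upright above the tray, with its bottom near crop (332,375). Descending to just above the walls.

Request:
jog_arm([
  {"linear": [0.2, 0.2, 2], "dr": [0, 0, 0]},
  {"linear": [0.2, 0.2, 4], "dr": [0, 0, 0]},
  {"linear": [0.2, 0.2, 4.4], "dr": [0, 0, 0]},
  {"linear": [0.2, 0.2, 4.4], "dr": [0, 0, 0]},
])

```text
time: 4.75
tool_pos: [0.5729, -0.1208, 0.045]
eef_rot: [2.179, 2.259, -0.008]
force: [0.1, -0.2, 0.0]
gripper_width: 0.428
```

Run:
```python
from h import *
o=manip.get_obs();p=o["tool_pos"];print(p)
togo((.5734,-.1200,.023),.045)
for n in("scene","top"):
    s=manip.snapshot(n);im=s["image"].copy()
    k=6;x0,y0=(240,150) if n=="scene" else (240,140)
    a=cv2.resize(im[y0:y0+95,x0:x0+120],None,fx=k,fy=k)
    def d(q,col):
        u,v=proj(s,q);cv2.circle(a,(int((u-x0+.5)*k),int((v-y0+.5)*k)),3,col,-1)
    Rz=R.from_euler("z",.045).as_matrix();H=np.array([.6485,-.0983,0])
    for q in ((-.101,-.04,.014),(-.101,.04,.014),(-.054,-.037,.014),(-.054,.037,.014),(0,.04,.065),(0,-.04,.065),(.0865,.04,.014)): d(H+Rz@q,(255,0,255))
    b=np.array([p[0],p[1]+.0007,p[2]-.0177]);
    for t in np.arange(0,6.3,.5): d(b+[.0175*np.cos(t),.0175*np.sin(t),0],(0,255,0))
    cv2.imwrite(f"pics/{n}5.png",a[:,:,::-1])
```

```text
[ 0.57286132 -0.12076459  0.04496153]
lin cm [0.09 0.06 2.2 ] dr [-0.001  0.006 -0.009]
```

View pics/scene5.png

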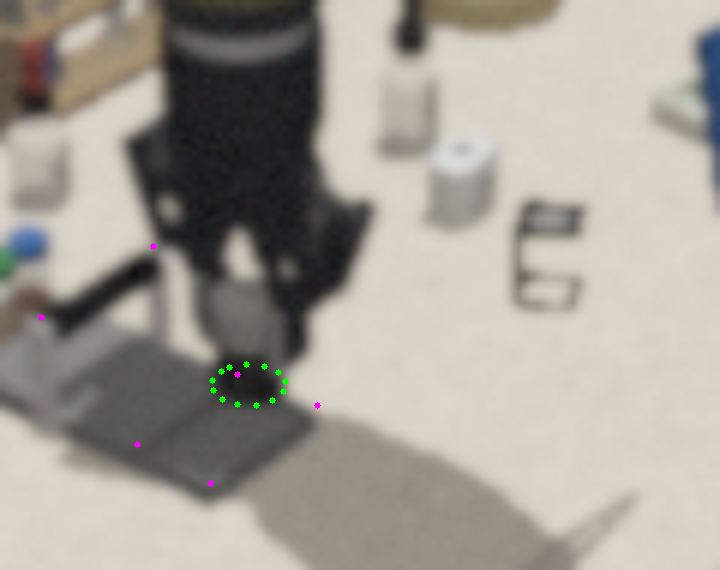

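View pics/top5.png

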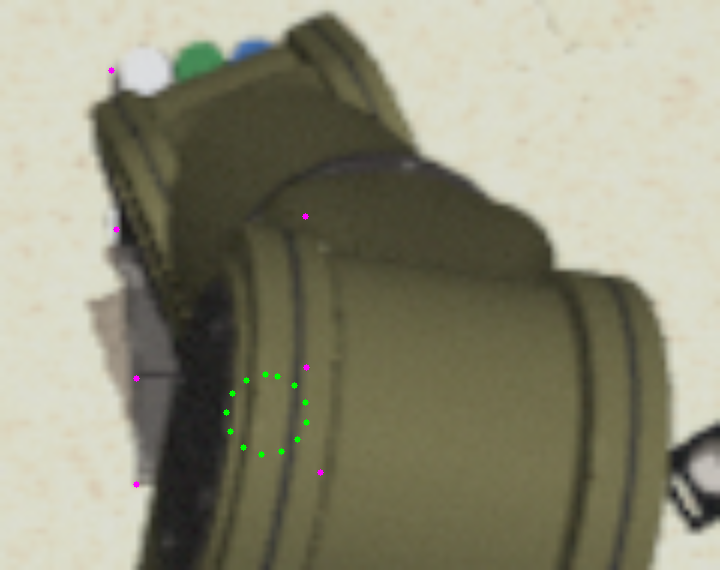

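Overlay: the canister base circle matches the visible black base at (248,385), and the carrier corners match within about 1 px. The top view is blocked. Lowering slowly.

Request:
jog_arm([
  {"linear": [0.1, 0.1, 0.7], "dr": [0, 0, 0]},
  {"linear": [0.1, 0.1, 1.4], "dr": [0, 0, 0]},
  {"linear": [0.1, 0.1, 2.0], "dr": [0, 0, 0]},
  {"linear": [0.1, 0.1, 2.1], "dr": [0, 0, 0]},
  {"linear": [0.1, 0.1, 2.1], "dr": [0, 0, 0]},
])

```text
time: 5.48
tool_pos: [0.5746, -0.1196, 0.0247]
eef_rot: [2.178, 2.258, -0.006]
force: [0.5, 0.6, -0.4]
gripper_width: 0.432
```

Run:
```python
from h import *
o=manip.get_obs();print(o["tool_pos"],o["force"],o["moment"])
s=manip.snapshot("scene");a=s["image"][150:245,240:360]
cv2.imwrite("pics/s6.png",cv2.resize(a,None,fx=6,fy=6)[:,:,::-1])
```

```text
[ 0.57458997 -0.1196484   0.02470533] [ 0.5157459   0.63311114 -0.38598144] [0.04823719 0.07511682 0.01475426]
```

View pics/s6.png

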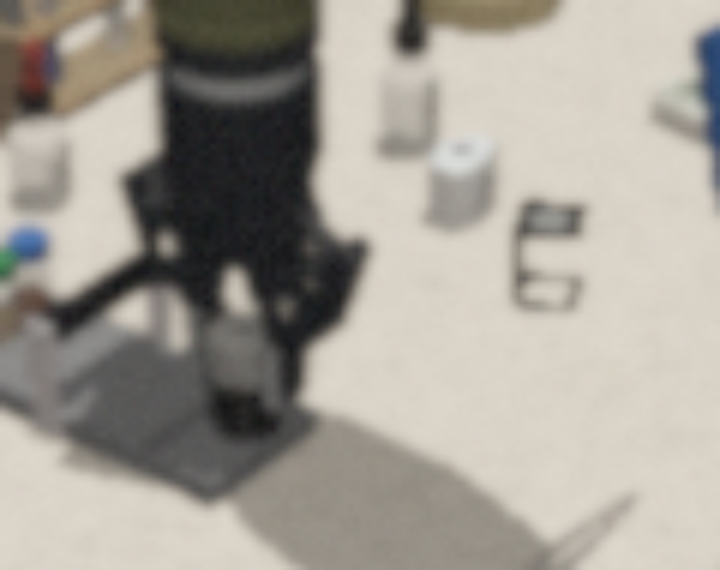

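Canister is inside the well about 3 mm above the floor, with no contact force. Lowering the rest and releasing.

Request:
jog_arm([
  {"linear": [0, 0, 0.15], "dr": [0, 0, 0]},
  {"linear": [0, 0, 0.3], "dr": [0, 0, 0]},
  {"linear": [0, 0, 0.3], "dr": [0, 0, 0]},
])

```text
time: 5.9
tool_pos: [0.5747, -0.1197, 0.0218]
eef_rot: [2.178, 2.258, -0.005]
force: [-0.1, 0.0, -0.8]
gripper_width: 0.432
```

Request:
jog_arm([
  {"linear": [0, 0, 0], "dr": [0, 0, 0]},
  {"linear": [0, 0, 0], "dr": [0, 0, 0]},
  {"linear": [0, 0, -1], "dr": [0, 0, 0]},
  {"linear": [0, 0, -4], "dr": [0, 0, 0]},
  {"linear": [0, 0, -8], "dr": [0, 0, 0]},
], grip=0.6)

```text
time: 6.52
tool_pos: [0.574, -0.1192, 0.1026]
eef_rot: [2.178, 2.259, -0.007]
force: [0.1, 0.1, -0.1]
gripper_width: 0.604
```

Run:
```python
from h import *
togo((.423,.1058,.13),.045)
s=manip.snapshot("scene");a=s["image"][150:245,220:340]
cv2.imwrite("pics/s7.png",cv2.resize(a,None,fx=6,fy=6)[:,:,::-1])
```

```text
lin cm [ 23.02 -14.27  -2.85] dr [-0.001  0.006 -0.008]
```

View pics/s7.png

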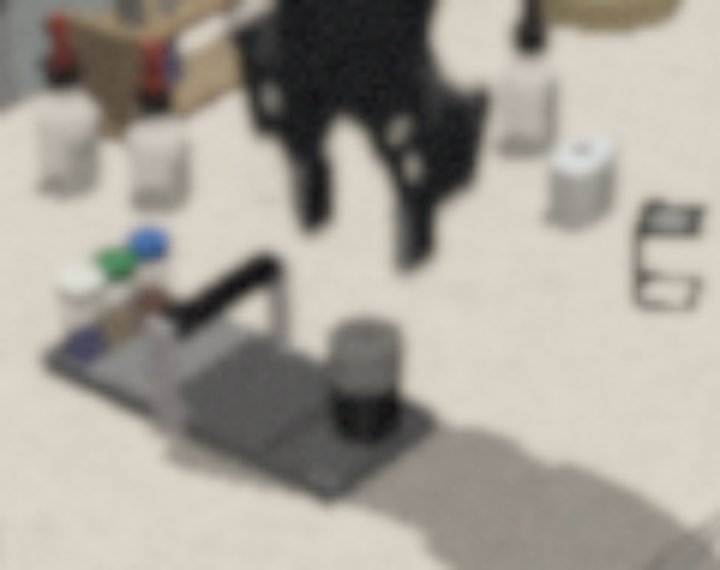

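Canister stands upright in the well, base at crop (365,425). Moving to the bottle.

Request:
jog_arm([
  {"linear": [3, -4, -2], "dr": [0, 0, 0]},
  {"linear": [7, -8.5, -2.8], "dr": [0, 0, 0]},
  {"linear": [12, -12, -2.8], "dr": [0, 0, 0]},
  {"linear": [17, -14, -2.8], "dr": [0, 0, 0]},
  {"linear": [21.5, -14.2, -2.8], "dr": [0, 0, 0]},
])

```text
time: 7.2
tool_pos: [0.4258, 0.0918, 0.1342]
eef_rot: [2.172, 2.255, 0.001]
force: [1.2, 0.4, -0.5]
gripper_width: 0.595
```

Run:
```python
from h import *
togo((.423,.1058,.10),.045)
s=manip.snapshot("top")
im=s["image"];up=cv2.resize(im,None,fx=6,fy=6,interpolation=cv2.INTER_CUBIC)
cv2.imwrite("pics/t8.png",up[135*6:225*6,240*6:310*6,::-1])
cv2.imwrite("pics/t8b.png",cv2.resize(im[200:300,150:280],None,fx=5,fy=5)[:,:,::-1])
```

```text
lin cm [ 1.43 -0.26  3.4 ] dr [ 0.008  0.007 -0.008]
```

View pics/t8.png

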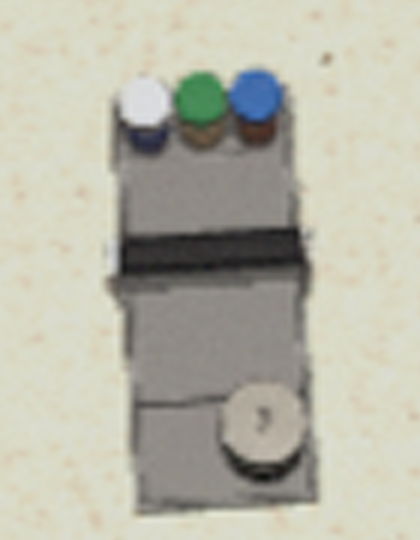

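View pics/t8b.png

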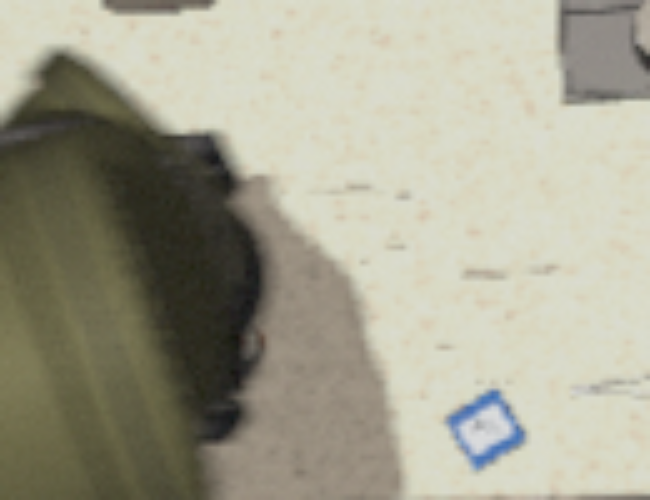

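Canister sits in the right half of the well (cap at crop (263,425)) and the carrier hasn't moved. Centring over the bottle and descending.

Request:
jog_arm([
  {"linear": [1.4, -0.3, 1], "dr": [0, 0, 0]},
  {"linear": [1.4, -0.3, 3.4], "dr": [0, 0, 0]},
  {"linear": [1.4, -0.3, 3.4], "dr": [0, 0, 0]},
  {"linear": [1.4, -0.3, 3.4], "dr": [0, 0, 0]},
])

```text
time: 7.75
tool_pos: [0.4242, 0.1141, 0.101]
eef_rot: [2.164, 2.267, 0.014]
force: [0.6, -0.2, 0.7]
gripper_width: 0.602
```

Run:
```python
from h import *
togo((.423,.1058,.013),.045)
s=manip.snapshot("top");p=(283.8,205.8)
c=ray(s,(240+263/6)-.5,(135+425/6)-.5,.056);d=R.from_euler("z",-.045).apply(c-[.6485,-.0983,0]);print(c,d)
s=manip.snapshot("scene");cv2.imwrite("pics/s9.png",cv2.resize(s["image"][190:300,200:340],None,fx=5,fy=5)[:,:,::-1])
```

```text
lin cm [-0.82 -0.26  8.8 ] dr [ 0.012 -0.001  0.001]
[ 0.57539988 -0.11872594  0.056     ] [-0.07394498 -0.01711686  0.056     ]
```

View pics/s9.png

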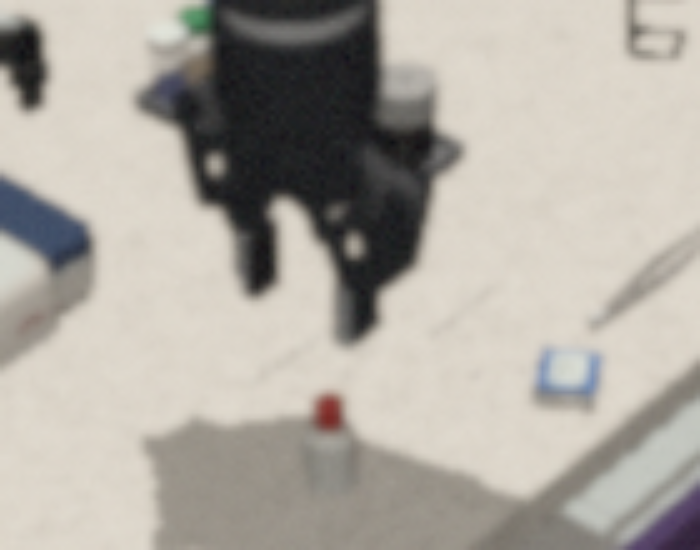

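Canister at local (-74,-17) mm, as planned. The bottle is at crop (328,440), and the gripper needs about 8 mm of correction.

Request:
jog_arm([
  {"linear": [-0.8, -0.2, 1.5], "dr": [0.01, 0, 0]},
  {"linear": [-0.8, -0.2, 2.5], "dr": [0.01, 0, 0]},
  {"linear": [-0.8, -0.2, 2.5], "dr": [0.01, 0, 0]},
])

```text
time: 8.22
tool_pos: [0.4225, 0.1056, 0.0751]
eef_rot: [2.169, 2.271, 0.001]
force: [-0.7, 0.1, -0.3]
gripper_width: 0.602
```

Run:
```python
from h import *
togo((.423,.1058,.013),.045)
s=manip.snapshot("scene");cv2.imwrite("pics/s10.png",cv2.resize(s["image"][190:300,200:340],None,fx=5,fy=5)[:,:,::-1])
```

```text
lin cm [0.01 0.05 6.21] dr [ 0.001 -0.     0.001]
```

View pics/s10.png

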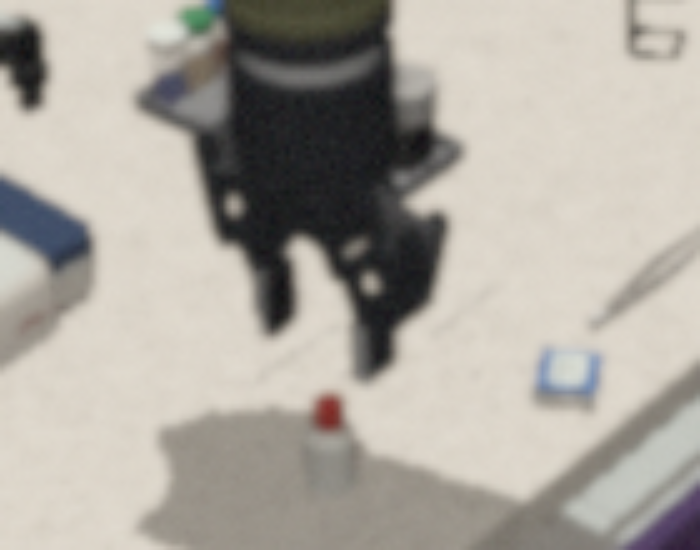

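Fingers are centred above the bottle: tip midpoint at about (322,355), red cap at (328,410). Descending.

Request:
jog_arm([
  {"linear": [0, 0, 2], "dr": [0, 0, 0]},
  {"linear": [0, 0, 4], "dr": [0, 0, 0]},
  {"linear": [0, 0, 6], "dr": [0, 0, 0]},
  {"linear": [0, 0, 6.2], "dr": [0, 0, 0]},
  {"linear": [0, 0, 6.2], "dr": [0, 0, 0]},
])

```text
time: 8.9
tool_pos: [0.421, 0.105, 0.0144]
eef_rot: [-2.168, -2.274, 0.008]
force: [-0.0, -1.2, -1.5]
gripper_width: 0.595
```

Run:
```python
from h import *
togo((.423,.1058,.013),.045)
s=manip.snapshot("scene");cv2.imwrite("pics/s11.png",cv2.resize(s["image"][190:300,200:340],None,fx=5,fy=5)[:,:,::-1])
```

```text
lin cm [0.07 0.2  0.14] dr [-0.004  0.003  0.003]
```

View pics/s11.png

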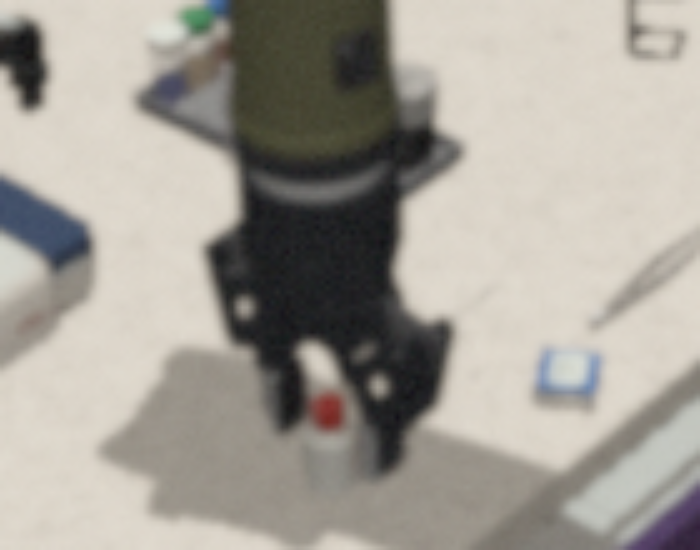

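Bottle lies between the fingers (cap at (328,410)). Adjusting and closing.

Request:
jog_arm([
  {"linear": [0.1, 0.2, 0.2], "dr": [0, 0, 0]},
  {"linear": [0.1, 0.2, 0.2], "dr": [0, 0, 0]},
])

```text
time: 9.2
tool_pos: [0.4242, 0.1062, 0.0118]
eef_rot: [-2.169, -2.272, 0.004]
force: [0.2, 0.2, -0.7]
gripper_width: 0.601
```

Request:
jog_arm([
  {"linear": [0, 0, 0], "dr": [0, 0, 0]},
  {"linear": [0, 0, 0], "dr": [0, 0, 0]},
  {"linear": [0, 0, 0], "dr": [0, 0, 0]},
  {"linear": [0, 0, 0], "dr": [0, 0, 0]},
  {"linear": [0, 0, 0], "dr": [0, 0, 0]},
], grip=0.0, grip_force=25)

```text
time: 9.82
tool_pos: [0.4241, 0.1064, 0.0121]
eef_rot: [2.169, 2.273, -0.004]
force: [0.1, -0.5, 6.0]
gripper_width: 0.287
```

Run:
```python
from h import *
o=manip.get_obs();print(o["tool_pos"],.085*o["gripper_width"])
s=manip.snapshot("scene");cv2.imwrite("pics/s12.png",cv2.resize(s["image"][190:300,200:340],None,fx=5,fy=5)[:,:,::-1])
```

```text
[0.42414914 0.10638525 0.01211241] 0.0243600513018155
```

View pics/s12.png

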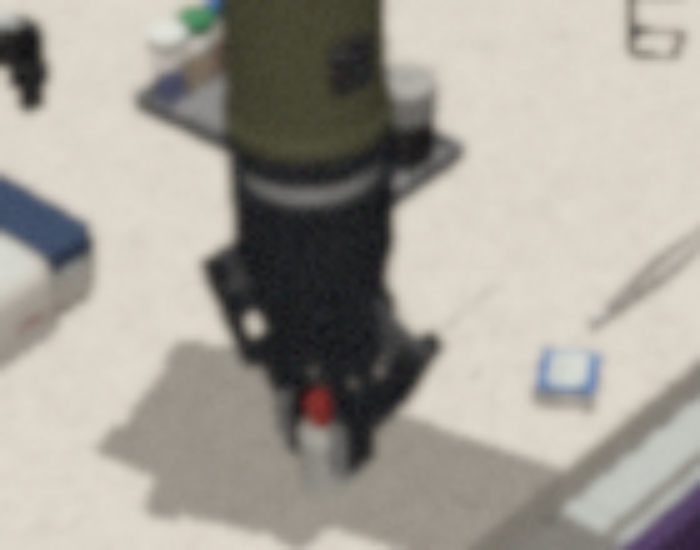

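Bottle gripped (24.4 mm opening, tilt small). Lifting and carrying it back in front of the microscope.

Request:
jog_arm([
  {"linear": [0, 0, -3], "dr": [0, 0, 0]},
  {"linear": [0, 0, -7], "dr": [0, 0, 0]},
  {"linear": [-3, 0.5, -9], "dr": [0, 0, 0]},
  {"linear": [-7, 2, -9], "dr": [0, 0, 0]},
  {"linear": [-11, 5, -9], "dr": [0, 0, 0]},
])

```text
time: 10.5
tool_pos: [0.4789, -0.0022, 0.1027]
eef_rot: [-2.167, -2.274, 0.005]
force: [0.3, 0.9, -0.7]
gripper_width: 0.288
```

Run:
```python
from h import *
o=manip.get_obs();print(o["tool_pos"],o["gripper_width"])
togo((.5716,-.0801,.09),.045)
```

```text
[ 0.47889147 -0.0021911   0.10267117] 0.28781382571939645
lin cm [-8.23  8.89  1.26] dr [-0.003  0.002  0.003]
```

Request:
jog_arm([
  {"linear": [-3, 3, 0], "dr": [0, 0, 0]},
  {"linear": [-6, 6.5, 0.5], "dr": [0, 0, 0]},
  {"linear": [-8.2, 8.9, 1.2], "dr": [0, 0, 0]},
  {"linear": [-8.2, 8.9, 1.2], "dr": [0, 0, 0]},
  {"linear": [-8.2, 8.9, 1.2], "dr": [0, 0, 0]},
])

```text
time: 11.12
tool_pos: [0.5707, -0.0791, 0.0903]
eef_rot: [-2.165, -2.274, 0.006]
force: [-0.4, 0.5, -0.5]
gripper_width: 0.289
```

Run:
```python
from h import *
togo((.5716,-.0801,.04),.045)
s=manip.snapshot("scene");cv2.imwrite("pics/s13.png",cv2.resize(s["image"][150:245,220:340],None,fx=6,fy=6)[:,:,::-1])
```

```text
lin cm [-0.1   0.11  5.03] dr [-0.004  0.001  0.004]
```

View pics/s13.png

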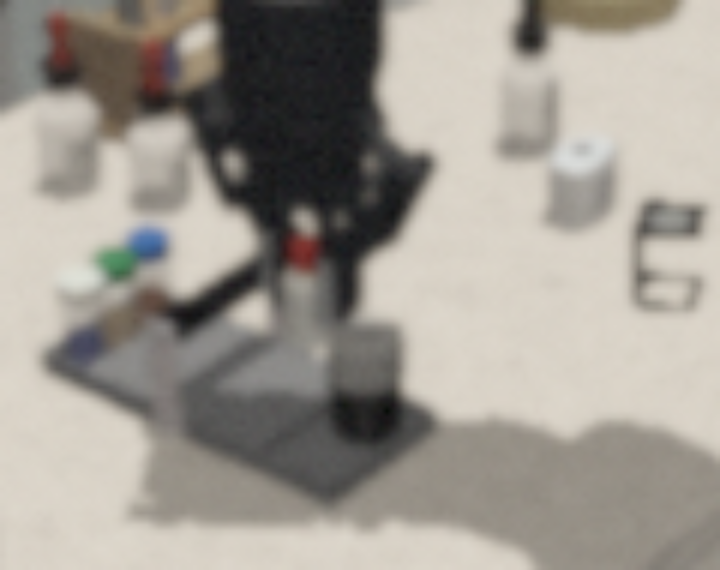

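Bottle is upright (cap at (302,250)) and overlaps the canister only in projection. Descending to above the wall.

Request:
jog_arm([
  {"linear": [-0.1, 0.1, 2], "dr": [0, 0, 0]},
  {"linear": [-0.1, 0.1, 4], "dr": [0, 0, 0]},
  {"linear": [-0.1, 0.1, 5.2], "dr": [0, 0, 0]},
  {"linear": [-0.1, 0.1, 5.2], "dr": [0, 0, 0]},
  {"linear": [-0.1, 0.1, 5.2], "dr": [0, 0, 0]},
])

```text
time: 11.8
tool_pos: [0.5717, -0.0794, 0.0387]
eef_rot: [-2.164, -2.275, 0.005]
force: [0.8, -0.3, -0.1]
gripper_width: 0.286
```

Run:
```python
from h import *
o=manip.get_obs();print(o["tool_pos"],o["force"])
togo((.5716,-.0801,.0165),.045)
s=manip.snapshot("scene");cv2.imwrite("pics/s14.png",cv2.resize(s["image"][150:245,220:340],None,fx=6,fy=6)[:,:,::-1])
```

```text
[ 0.57174744 -0.07944795  0.03866989] [ 0.78441924 -0.34037546 -0.11718534]
lin cm [-0.06 -0.01  2.22] dr [-0.004  0.001  0.005]
```

View pics/s14.png

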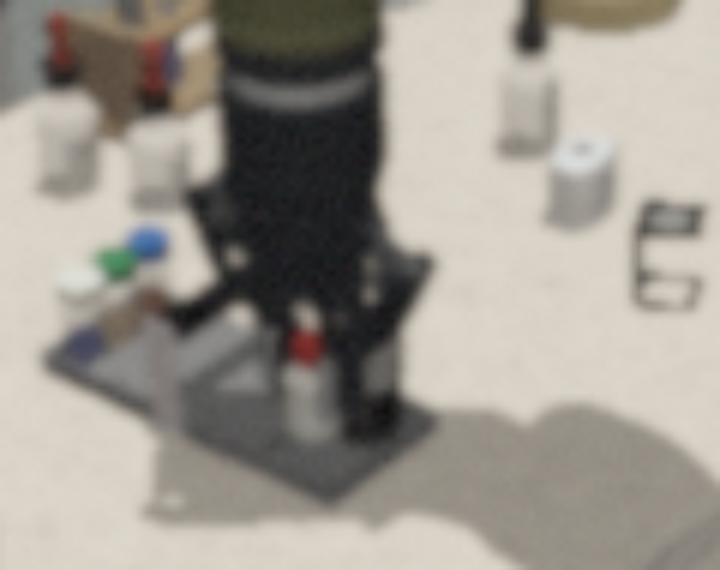

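Bottle upright over the well's left half, base at about (310,435). Lowering.

Request:
jog_arm([
  {"linear": [0, 0, 0.7], "dr": [0, 0, 0]},
  {"linear": [0, 0, 1.4], "dr": [0, 0, 0]},
  {"linear": [0, 0, 1.9], "dr": [0, 0, 0]},
  {"linear": [0, 0, 1.9], "dr": [0, 0, 0]},
])

```text
time: 12.35
tool_pos: [0.5715, -0.0796, 0.0194]
eef_rot: [-2.164, -2.275, 0.006]
force: [0.1, 1.2, -0.7]
gripper_width: 0.286
```

Run:
```python
from h import *
o=manip.get_obs();print(o["tool_pos"],o["force"])
s=manip.snapshot("scene");cv2.imwrite("pics/s15.png",cv2.resize(s["image"][150:245,220:340],None,fx=6,fy=6)[:,:,::-1])
```

```text
[ 0.571489   -0.07961186  0.01937035] [ 0.14883521  1.15948406 -0.68384701]
```

View pics/s15.png

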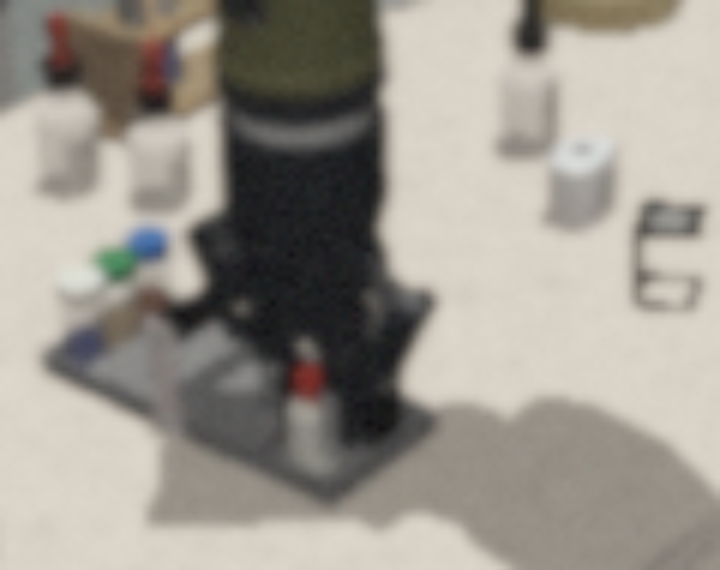

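No contact force; the bottle is inside the well about 3 mm above the floor. Final lowering and release.

Request:
jog_arm([
  {"linear": [0, 0, 0.15], "dr": [0, 0, 0]},
  {"linear": [0, 0, 0.3], "dr": [0, 0, 0]},
  {"linear": [0, 0, 0.3], "dr": [0, 0, 0]},
])

```text
time: 12.78
tool_pos: [0.5717, -0.0795, 0.0166]
eef_rot: [-2.164, -2.275, 0.005]
force: [0.4, -0.2, -1.6]
gripper_width: 0.291
```

Request:
jog_arm([
  {"linear": [0, 0, 0], "dr": [0, 0, 0]},
  {"linear": [0, 0, 0], "dr": [0, 0, 0]},
  {"linear": [0, 0, -1], "dr": [0, 0, 0]},
  {"linear": [0, 0, -4], "dr": [0, 0, 0]},
  {"linear": [0, 0, -9], "dr": [0, 0, 0]},
], grip=0.48)

```text
time: 13.4
tool_pos: [0.5709, -0.0795, 0.107]
eef_rot: [-2.162, -2.274, 0.008]
force: [0.7, -0.3, 0.4]
gripper_width: 0.485
```

Request:
jog_arm([
  {"linear": [0, -4, -2], "dr": [0, 0, 0]},
  {"linear": [0, -9, -2], "dr": [0, 0, 0]},
  {"linear": [-3, -14, -2], "dr": [0, 0, 0]},
  {"linear": [-8, -15, -2], "dr": [0, 0, 0]},
  {"linear": [-13, -15, -2], "dr": [0, 0, 0]},
])

```text
time: 14.02
tool_pos: [0.4268, -0.2181, 0.1291]
eef_rot: [-2.16, -2.276, 0.01]
force: [0.9, -0.6, 0.0]
gripper_width: 0.478
```

Run:
```python
from h import *
o=manip.get_obs();print(o["time"],o["tool_pos"],o["force"])
for n,(x,y) in (("scene",(220,150)),("top",(225,135))):
    s=manip.snapshot(n);cv2.imwrite(f"pics/{n}16.png",cv2.resize(s["image"][y:y+95,x:x+120],None,fx=6,fy=6,interpolation=cv2.INTER_CUBIC)[:,:,::-1])
```

```text
14.025 [ 0.42677705 -0.21808554  0.12905898] [ 0.91357864 -0.553667    0.04017295]
```

View pics/scene16.png

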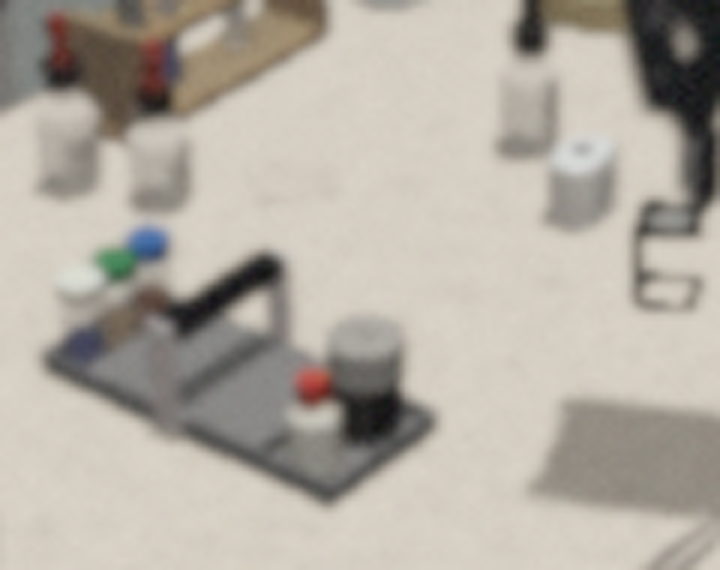

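View pics/top16.png

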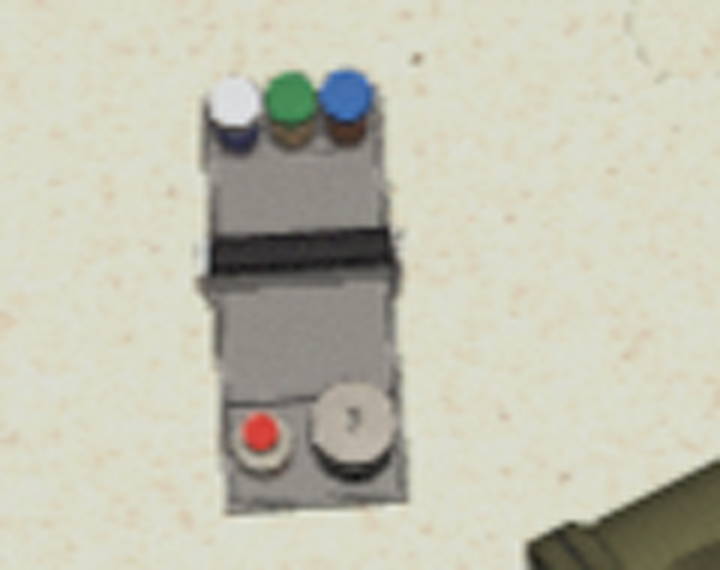

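Both containers stand in the wide well (bottle cap at (261,432), canister cap at (352,425) in the top view), the vials are in place and the carrier hasn't moved. Checking the numbers, then on to the handle.

Run:
```python
from h import *
s=manip.snapshot("top")
for n,u,v,z in(("bottle",261,432,.054),("can",352,425,.056),("barmid",300,247,.065)):
    c=ray(s,225+u/6-.5,135+v/6-.5,z);print(n,c,R.from_euler("z",-.045).apply(c-[.6485,-.0983,0]))
togo((.6485,-.0993,.13),.045)
```

```text
bottle [ 0.57367962 -0.07972792  0.054     ] [-0.07390917  0.02191906  0.054     ]
can [ 0.57540944 -0.11830336  0.056     ] [-0.07391642 -0.01669514  0.056     ]
barmid [ 0.65112518 -0.09790264  0.065     ] [0.0026404  0.00027887 0.065     ]
lin cm [11.11 22.62 -0.32] dr [-0.006  0.002 -0.001]
```

Request:
jog_arm([
  {"linear": [2, 4.5, -1], "dr": [0, 0, 0]},
  {"linear": [4.5, 9, -1.5], "dr": [0, 0, 0]},
  {"linear": [6.7, 13.5, -1.5], "dr": [0, 0, 0]},
  {"linear": [9, 18, -1], "dr": [0, 0, 0]},
  {"linear": [11.1, 21.5, -0.5], "dr": [0, 0, 0]},
])

```text
time: 14.8
tool_pos: [0.6391, -0.0962, 0.1324]
eef_rot: [-2.167, -2.271, 0.006]
force: [0.2, -0.1, -0.2]
gripper_width: 0.482
```

Run:
```python
from h import *
togo((.6495,-.0993,.105),.045)
```

```text
lin cm [-0.35  1.04  2.74] dr [-0.005  0.001  0.002]
```

Request:
jog_arm([
  {"linear": [-0.3, 1, 1], "dr": [0, 0, 0]},
  {"linear": [-0.3, 1, 2.7], "dr": [0, 0, 0]},
  {"linear": [-0.3, 1, 2.7], "dr": [0, 0, 0]},
  {"linear": [-0.3, 1, 2.7], "dr": [0, 0, 0]},
])

```text
time: 15.3
tool_pos: [0.6481, -0.0999, 0.1054]
eef_rot: [-2.168, -2.269, 0.008]
force: [-0.0, 0.2, -0.0]
gripper_width: 0.478
```

Run:
```python
from h import *
togo((.6495,-.0993,.038),.045)
s=manip.snapshot("scene");cv2.imwrite("pics/s17.png",cv2.resize(s["image"][130:240,210:340],None,fx=6,fy=5.4)[:,:,::-1])
```

```text
lin cm [0.06 0.18 6.74] dr [-0.006  0.002  0.001]
```

View pics/s17.png

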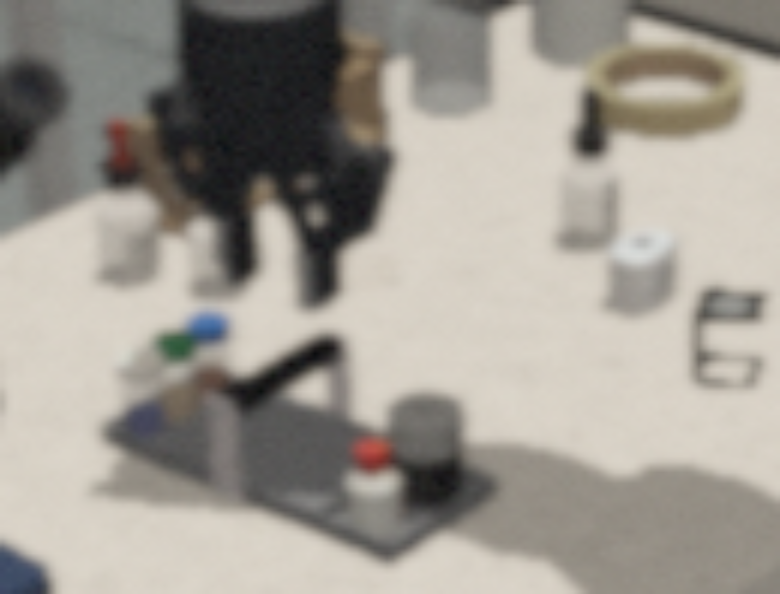

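Fingertips (238,275) and (315,300) sit symmetrically above the bar's middle at (285,372). Descending.

Request:
jog_arm([
  {"linear": [0.05, 0.2, 2], "dr": [-0.006, 0, 0]},
  {"linear": [0.05, 0.2, 4], "dr": [-0.006, 0, 0]},
  {"linear": [0.05, 0.2, 6], "dr": [-0.006, 0, 0]},
  {"linear": [0.05, 0.2, 6.7], "dr": [-0.006, 0, 0]},
  {"linear": [0.05, 0.2, 6.7], "dr": [-0.006, 0, 0]},
])

```text
time: 15.98
tool_pos: [0.6499, -0.099, 0.0381]
eef_rot: [2.169, 2.271, -0.001]
force: [0.1, 0.5, 1.1]
gripper_width: 0.48
```

Run:
```python
from h import *
print(manip.get_obs()["force"])
togo((.6495,-.0993,.038),.045)
s=manip.snapshot("scene");cv2.imwrite("pics/s18.png",cv2.resize(s["image"][130:240,210:340],None,fx=6,fy=5.4)[:,:,::-1])
```

```text
[0.05214071 0.52883412 1.08533845]
lin cm [-0.03 -0.04  0.01] dr [0.    0.001 0.001]
```

View pics/s18.png

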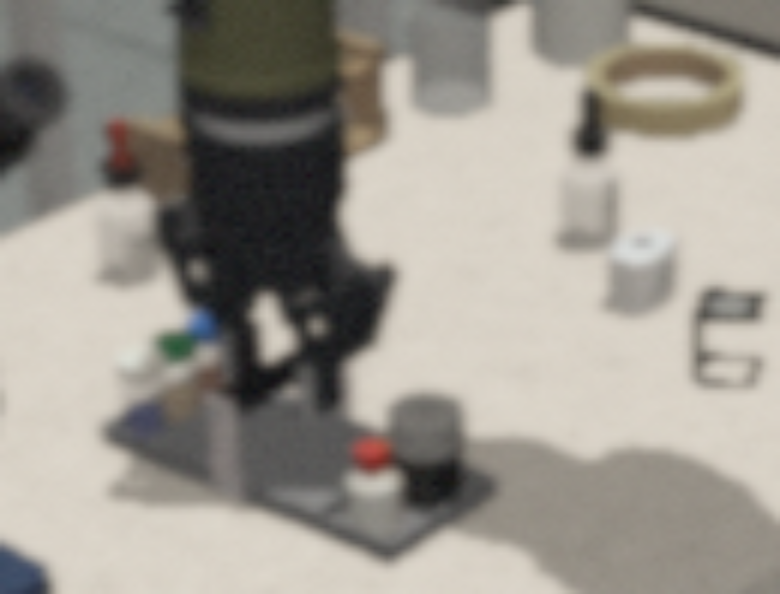

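Fingers straddle the bar without contact. Closing.

Request:
jog_arm([
  {"linear": [0, 0, 0], "dr": [0, 0, 0]},
  {"linear": [0, 0, 0], "dr": [0, 0, 0]},
  {"linear": [0, 0, 0], "dr": [0, 0, 0]},
  {"linear": [0, 0, 0], "dr": [0, 0, 0]},
  {"linear": [0, 0, 0], "dr": [0, 0, 0]},
], grip=0.0, grip_force=30)

```text
time: 16.65
tool_pos: [0.6503, -0.0989, 0.0396]
eef_rot: [2.169, 2.27, 0.0]
force: [-2.9, 0.1, 6.5]
gripper_width: 0.181
```

Request:
jog_arm([
  {"linear": [0, 0, 0], "dr": [0, 0, 0]},
  {"linear": [0, 0, 0], "dr": [0, 0, 0]},
  {"linear": [0, 0, 0], "dr": [0, 0, 0]},
], grip=0.0, grip_force=85)

```text
time: 17.02
tool_pos: [0.6506, -0.0989, 0.0398]
eef_rot: [2.169, 2.27, 0.001]
force: [-1.2, 0.5, 2.3]
gripper_width: 0.167
```

Run:
```python
from h import *
o=manip.get_obs();print(o["force"],o["moment"],o["gripper_width"]*.085,o["tool_pos"])
s=manip.snapshot("scene");cv2.imwrite("pics/s19.png",cv2.resize(s["image"][130:240,210:340],None,fx=6,fy=5.4)[:,:,::-1])
```

```text
[-1.15864787  0.46464314  2.27187715] [-0.01349851  0.20381511  0.00040989] 0.014188484065865115 [ 0.65056328 -0.09893725  0.03979866]
```

View pics/s19.png

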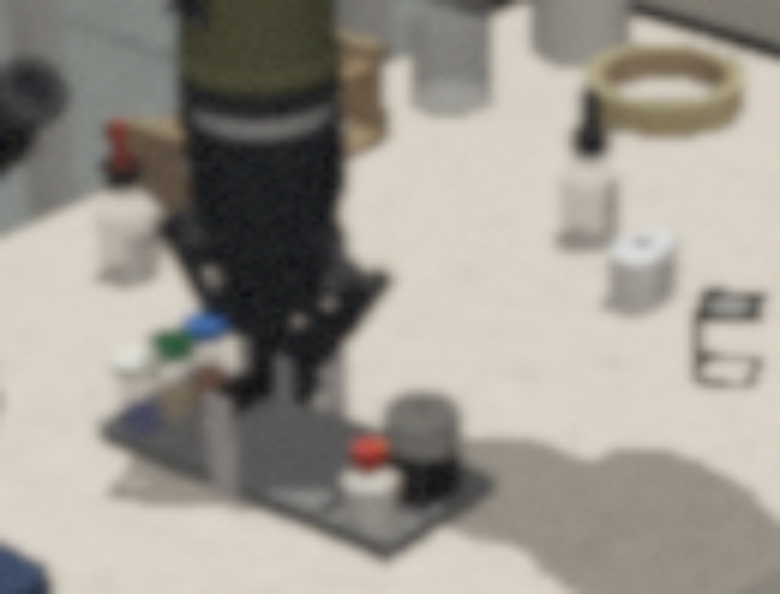

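Bar gripped; the carrier shifted about 1 mm and everything stands. Lifting gently by 2 cm first.

Request:
jog_arm([
  {"linear": [0, 0, -0.2], "dr": [0, 0, 0]},
  {"linear": [0, 0, -0.6], "dr": [0, 0, 0]},
  {"linear": [0, 0, -1.1], "dr": [0, 0, 0]},
  {"linear": [0, 0, -1.6], "dr": [0, 0, 0]},
  {"linear": [0, 0, -1.9], "dr": [0, 0, 0]},
])

```text
time: 17.7
tool_pos: [0.6508, -0.0988, 0.0593]
eef_rot: [2.168, 2.27, 0.001]
force: [0.0, 0.5, -5.2]
gripper_width: 0.17
```

Run:
```python
from h import *
o=manip.get_obs();print(o["force"],o["moment"],o["gripper_width"]*.085,o["tool_pos"])
s=manip.snapshot("scene");cv2.imwrite("pics/s20.png",cv2.resize(s["image"][130:240,210:340],None,fx=6,fy=5.4)[:,:,::-1])
```

```text
[ 0.02700377  0.47257066 -5.16976108] [ 0.0406859  -0.05015136  0.06094898] 0.014437501346735297 [ 0.65075347 -0.09884387  0.05931564]
```

View pics/s20.png

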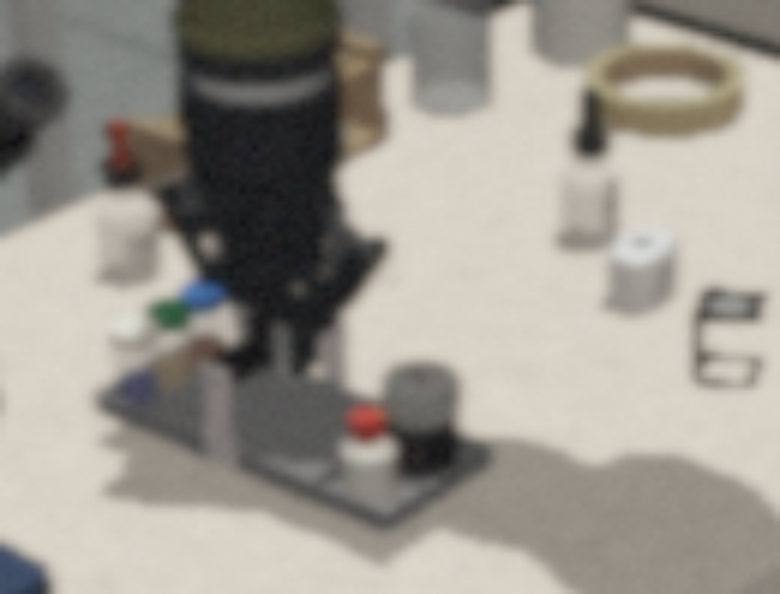

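Carrier is off the bench and level (5.2 N load, all five standing). Continuing to 15 cm.

Request:
jog_arm([
  {"linear": [0, 0, -0.6], "dr": [0, 0, 0]},
  {"linear": [0, 0, -1.6], "dr": [0, 0, 0]},
  {"linear": [0, 0, -2.8], "dr": [0, 0, 0]},
  {"linear": [0, 0, -4.0], "dr": [0, 0, 0]},
  {"linear": [0, 0, -5.2], "dr": [0, 0, 0]},
])

```text
time: 18.38
tool_pos: [0.6509, -0.0988, 0.1127]
eef_rot: [2.168, 2.269, 0.002]
force: [-0.6, 0.6, -4.8]
gripper_width: 0.167
```

Request:
jog_arm([
  {"linear": [0, 0, -1.2], "dr": [0, 0, 0]},
  {"linear": [0, 0, -2.4], "dr": [0, 0, 0]},
  {"linear": [0, 0, -3.6], "dr": [0, 0, 0]},
  {"linear": [0, 0, -4.8], "dr": [0, 0, 0]},
  {"linear": [0, 0, -5.8], "dr": [0, 0, 0]},
])

```text
time: 19.0
tool_pos: [0.6507, -0.0986, 0.1715]
eef_rot: [2.168, 2.269, 0.003]
force: [0.5, -0.5, -4.8]
gripper_width: 0.168
```

Request:
jog_arm([
  {"linear": [0, 0, -0.7], "dr": [0, 0, 0]},
  {"linear": [0, 0, -1.2], "dr": [0, 0, 0]},
  {"linear": [0, 0, -1.4], "dr": [0, 0, 0]},
  {"linear": [0, 0, -1.4], "dr": [0, 0, 0]},
  {"linear": [0, 0, -1.4], "dr": [0, 0, 0]},
])

```text
time: 19.62
tool_pos: [0.6504, -0.0987, 0.1852]
eef_rot: [2.168, 2.269, 0.002]
force: [-0.4, -0.2, -4.7]
gripper_width: 0.166
```

Request:
jog_arm([
  {"linear": [0, 0, 0], "dr": [0, 0, 0]},
  {"linear": [0, 0, 0], "dr": [0, 0, 0]},
  {"linear": [0, 0, 0], "dr": [0, 0, 0]},
  {"linear": [0, 0, 0], "dr": [0, 0, 0]},
  {"linear": [0, 0, 0], "dr": [0, 0, 0]},
])

```text
time: 20.25
tool_pos: [0.6504, -0.0987, 0.1852]
eef_rot: [2.168, 2.269, 0.002]
force: [-0.2, 0.5, -5.2]
gripper_width: 0.166
```

Run:
```python
from h import *
o=manip.get_obs();print(o["time"],o["force"],o["moment"],o["gripper_width"]*.085,o["tool_pos"],abs(o["qvel"]).max());togo(o["tool_pos"],.045)
for n,(x,y) in (("scene",(190,80)),("top",(210,110))):
    s=manip.snapshot(n);cv2.imwrite(f"pics/{n}21.png",cv2.resize(s["image"][y:y+140,x:x+180],None,fx=4.2,fy=4.2)[:,:,::-1])
```

```text
20.25 [-0.17488386  0.54617391 -5.22341896] [ 0.01853658 -0.0614487   0.02029593] 0.01410656269177947 [ 0.65043607 -0.09869784  0.18519264] 0.010566079980280297
lin cm [0. 0. 0.] dr [0.003 0.001 0.001]
```

View pics/scene21.png

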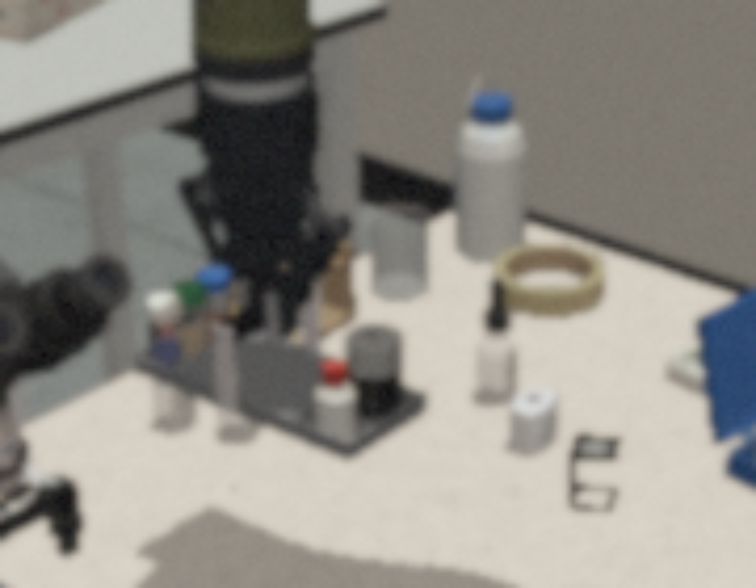

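View pics/top21.png

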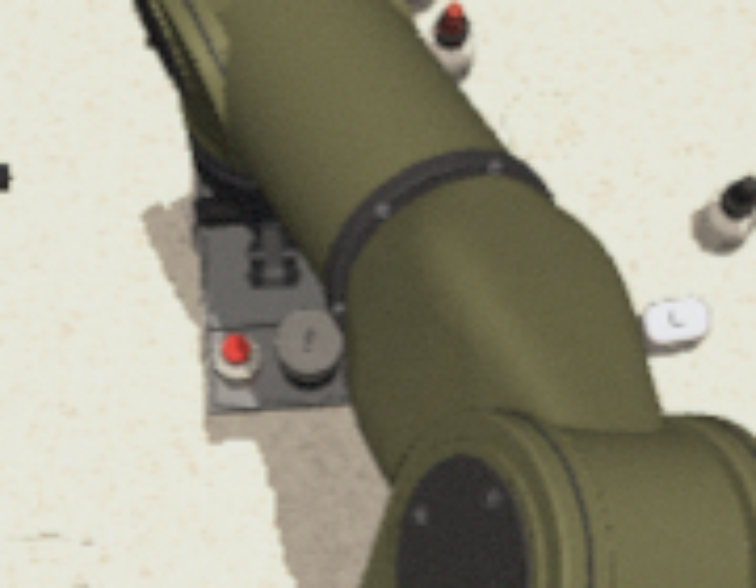

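Carrier hangs level with its underside about 14.5 cm up. All five containers are standing: white, green and blue at (165–215,290), red at (333,370), canister at (375,350). Handing in.

Run:
```python
from workcell import manip
print(manip.hand_in())
```

```text
the job is handed in; nothing more can be done
None
```

I stood the canister and the oil bottle side by side in the wide well, then lifted the loaded carrier by its handle bar and handed in at about 20 s while still holding it. `hand_in` gives no verdict, so the result below rests on my own checks.

- **Placement (carrier still on the bench):** the top view put the canister at about (-74, -17) mm and the bottle at about (-74, +22) mm in the carrier's frame. Both stood upright, and the three vials were in their well.
- **Final hold:** the underside was about 14.5 cm up, worked out from the tool height rather than measured. The tool was level within 0.003 rad and the arm was nearly still (joint speeds at most 0.01 rad/s). The load read steady at about 5 N with an 85 N grip setting. The scene image showed all five containers standing in a level carrier.
- **Bystanders:** I saw no sign that any had moved, but I did not measure their positions.
- **Small disagreements:** estimates of the handle's x position differed by about 2 mm. The bottle grip read 24.4 mm instead of 26 mm, and the bar 14.1 mm instead of 16 mm. None caused trouble.
- **Not fully checked:** in the last top view the wrist hid the vials, so only the scene camera confirms them at the end.

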